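Change over a tilting deburring drum

ROBOT

A 6-joint arm with a two-finger parallel gripper is mounted at the origin on a cart in front of the work surface, level with it; the furniture and walls round the work are solid. World frame = base frame: x ahead of the robot, y to its left, z up, the work surface at z = 0. Lengths are in m, angles in rad, forces in N, time in s.
With the tool pointing down it reaches from about 0.3 to 0.775 m from the base axis. Payload 14.6 kg.
Tool frame: the origin (TCP) lies at the very end of the fingers, on their centre line; the grasp point (between the pads) lies 19 mm behind it; z points along the fingers, y is the line along which they close (so a half turn about z gives the same grasp; the last joint's range is limited). The gripper opens to 94 mm and grips with 3 to 60 N. Pads are 16 mm wide; open, the fingers measure 119 mm over their backs; the gripper's body (75 mm by 177 mm) begins 78 mm behind the grasp point.
Start: joints at [-1.354, 0.3, 1.521, -0, 1.321, -0.067], TCP at [0.154, -0.528, 0.205] pointing down, gripper open.
Joint ranges: [-3.03, 3.03], [-0.79, 2.21], [0.23, 2.52], [-1.04, 4.18], [0, 3.07], [-2.55, 2.55]. Speed limits (rad/s): [2.22, 2.22, 2.57, 3.14, 3.14, 3.14].

INTERFACE

Orientations are given as [roll, pitch, yaw] about the fixed x, y, z axes, in that order (R = Rz(yaw) Ry(pitch) Rx(roll)).
In Python, from station import ctrl gives the robot as it stands.
- The arm moves only by the tool carry_out, never from a script. Its argument "motion" is text: rows parted by semicolons, each of 7 numbers parted by spaces: the shift along the world's x, y, z in m, then the turn, a rotation vector about the world's x, y, z in degrees, then the closure in counts, from 0 (fully open) to 255 (shut). In form: dx dy dz wx wy wz hand; .... A call has 1 to 20 rows; each row shifts and turns the commanded pose from where the row before left it; what a row does not reach is not made up. A row lasts 1/12 s, in which the tool goes at most 41.7 mm and 7.16 degrees, less where a joint would pass 70% of its speed; a pose out of reach is approached as far as the arm can. A call is refused whole if a number of a shift passes 0.0417 or a number of a turn 7.16, either way. A call with a gripper value outside its range is refused whole. The fingers move at their own pace and stop on an object; "grip_force" is the grip in N (left out, the last holds). Time passes only in rows, so rows that do not move let the fingers close. It gives the time, the measured TCP pose, the force, the opening and the grip force at its end, in the units of the state.
- ctrl.get_obs(): the state, without advancing time (a new reading comes with each control period).
- ctrl.camera(name): name is "scene" or "top" or "wrist"; returns a dict with "pixels" (480x640x3 uint8, red, green, blue), "range_z" (480x640 float32, m along the optical axis (not along the pixel's ray), 0 where there is no reading), "K" (3x3 intrinsics, pixels), "position" and "attitude" of the camera in the world. Camera axes: x right, y up, looking along -z (the intrinsics and any distortion apply to the point x, -y, -z); pixel columns grow to the right and rows downward; lengths in m; the calibration is good to about 2 mm. A picture is of the moment at which its call begins.
- ctrl.hand_in(): hands the job in; it is judged then, once.
The state is a dict: "time_s": time; "qpos": joint angles; "joint_vel": joint speeds; "tau": joint torques, N m; "ee_pos": TCP position; "eef_rot": TCP orientation; "force": force on the tool from outside, world axes, zero at the start; "moment": the same for the moment, N m; "grip_width": finger opening in m; "grip_force": force on a finger pad.
Only numpy, scipy, OpenCV 4.12 (cv2) and the standard library are available. Lean on these libraries where they do the work, as an engineer would, in place of code of your own. Each camera call takes 0.05 s, during which the arm holds its last target. There are 200 camera calls.

TASK

The batch in the tilting deburring drum is finished: swing the catch tray round on its pin until it is fully home under the drum, unlock the drum by turning the index plunger's handle up and drawing the plunger out, tip the drum right over with its lever so that every bright link ends up in the tray, and bring it back fully upright. Then lock it again by pushing the plunger fully home and turning its handle down level, and only once it is locked load every dark raw link from the bench into the drum. Leave the tools, the tape and the bottle round about undisturbed.

Things in the scene. Friction and masses are not known exactly. Their poses are not given: they have to be found in the camera images.
- tilt_stand: blue steel stand bolted to the bench, base plate 245 x 250 x 6 mm. Origin on the bench beneath the middle of the upright drum; x points away from the operator, parallel to the tilt shaft (180 mm above the bench), y to the operator's left; it pours to its -y side. Place and heading vary. Pillar 70 mm wide at x -0.105 to -0.081, 215 mm high; index plate, 134 mm across, in front of it to x -0.116
- drum (a joint): tilt of the drum on its shaft, rad: 0 upright against its stop, growing as the mouth tips to the stand's -y side, 2.27 fully tipped against the other stop. The lever is fixed to the drum. About 2 N at the lever grip moves it; let go part-way, it swings back upright by its own weight; upright, it stays put
- drum_floor (a point): centre of the drum's inner floor. The orange drum is a round open tub, 140 mm outside and 128 mm inside diameter at its mouth, 94 mm inside at the floor, 96 mm deep inside; upright, its floor is 126 mm and its mouth 222 mm above the bench. Axes turn with the drum (the stand's when upright), z points out of the mouth
- lever_grip (a point): mid-point of the black round grip (19 mm thick, 70 mm long, parallel to the tilt shaft, towards the operator) at the end of the drum's lever, 140 mm from the tilt axis. Upright drum: lever leans 65 degrees from vertical to the stand's +y side; fully tipped: 65 degrees to -y, having passed over the top. The lever bar joins the grip's far end (stand x -0.126)
- tray (a joint): swing of the catch tray on its upright pin, rad: 0 fully home under the drum (against its stop), growing as it swings out to the stand's -y side (clockwise from above), at most 1.55. The pin stands at x -0.087, y -0.137 in the stand's frame. Stiff: about 2 N at the outer corner moves it
- tray_centre (a point): centre of the catch tray's inner floor (12 mm above the bench). Bright steel open tray, 170 x 170 mm outside, 4 mm walls, rim 53 mm above the bench, underside 8 mm; axes along its sides, equal to the stand's when home
- tray_corner (a point): rim corner of the catch tray (53 mm above the bench), 182 mm from the pin along the tray's x axis and 12 mm off it in +y. The outer wall between pin and this corner is the one to push to swing the tray home
- plunger (a joint): travel of the index plunger along the stand's +x, m: 0 fully drawn towards the operator, 0.018 fully home in the notch of the drum's index plate, as it is at the start. While it is home the drum cannot tilt (it must be drawn below about 0.003); it can go home only with the drum upright. About 2 N of friction holds it; it can be drawn only with its handle up, clear of the gate
- plunger_handle (a joint): turn of the plunger's handle about the plunger's axis, rad: 0 straight up, growing as its ball end swings over to the stand's -y side and down, 1.57 level behind the gate (locked, as at the start). The gate stops the turn down short of 1 rad unless the plunger is home. Friction holds it at any angle
- handle_pivot (a point): foot of the plunger's handle, on the plunger's axis, 145 mm above the bench at y -0.045 in the stand's frame (x -0.170 drawn, -0.152 home)
- handle_ball (a point): centre of the red ball, 18 mm in diameter, at the end of the plunger's handle, 70 mm from its pivot; the handle is a round rod 10 mm in diameter. About 27 mm of free room between ball and index plate
- bright_link_1: finished link, bright steel, in the drum at the start (three or four are there): 78 mm long, 28 mm wide over its round eyes, 18 mm thick; waist between the eyes 15 mm wide, 14 mm thick, 22 mm long; 60 to 130 g. Origin at the centre of its underside, x along its length, z through its thickness (either face may come to lie up)
- bright_link_2: finished link, bright steel, in the drum at the start (three or four are there): 78 mm long, 28 mm wide over its round eyes, 18 mm thick; waist between the eyes 15 mm wide, 14 mm thick, 22 mm long; 60 to 130 g. Origin at the centre of its underside, x along its length, z through its thickness (either face may come to lie up)
- bright_link_3: finished link, bright steel, in the drum at the start (three or four are there): 78 mm long, 28 mm wide over its round eyes, 18 mm thick; waist between the eyes 15 mm wide, 14 mm thick, 22 mm long; 60 to 130 g. Origin at the centre of its underside, x along its length, z through its thickness (either face may come to lie up)
- bright_link_4: finished link, bright steel, in the drum at the start (three or four are there): 78 mm long, 28 mm wide over its round eyes, 18 mm thick; waist between the eyes 15 mm wide, 14 mm thick, 22 mm long; 60 to 130 g. Origin at the centre of its underside, x along its length, z through its thickness (either face may come to lie up)
- raw_link_1: raw link, dark brown, lying flat on the bench at the start (two to four are there): 78 mm long, 28 mm wide over its round eyes, 18 mm thick; waist between the eyes 15 mm wide, 14 mm thick, 22 mm long; 60 to 130 g. Origin at the centre of its underside, x along its length, z through its thickness (either face may come to lie up)
- raw_link_2: raw link, dark brown, lying flat on the bench at the start (two to four are there): 78 mm long, 28 mm wide over its round eyes, 18 mm thick; waist between the eyes 15 mm wide, 14 mm thick, 22 mm long; 60 to 130 g. Origin at the centre of its underside, x along its length, z through its thickness (either face may come to lie up)
- raw_link_3: raw link, dark brown, lying flat on the bench at the start (two to four are there): 78 mm long, 28 mm wide over its round eyes, 18 mm thick; waist between the eyes 15 mm wide, 14 mm thick, 22 mm long; 60 to 130 g. Origin at the centre of its underside, x along its length, z through its thickness (either face may come to lie up)
- raw_link_4: raw link, dark brown, lying flat on the bench at the start (two to four are there): 78 mm long, 28 mm wide over its round eyes, 18 mm thick; waist between the eyes 15 mm wide, 14 mm thick, 22 mm long; 60 to 130 g. Origin at the centre of its underside, x along its length, z through its thickness (either face may come to lie up)
- tape_measure: yellow tape measure, 71 x 73 x 35 mm, a bystander at the front of the bench; origin under its centre
- abrasive_block: brown abrasive block, 56 x 92 x 34 mm, a bystander at the front of the bench; origin under its centre
- masking_tape: roll of masking tape, 104 mm across, 25 mm high, a bystander at the left back; origin under its centre
- oil_dropper: brown dropper bottle, 33 x 34 x 102 mm, standing, a bystander at the right; origin under its centre
- pliers_blue: blue pliers, 166 mm long, 12 mm high, a bystander at the right front; origin under their centre

How it is judged:
On the way, in this order (a step that is already met when the one before it is completed fails the run):
1. the catch tray is swung fully home under the drum (value of joint tray below 0.06 rad), for 0.2 s.
2. the drum is tipped right over, with the tray home (value of joint drum above 1.9 rad and value of joint tray below 0.06 rad), for 0.2 s.
3. every bright link is in the tray and the drum is back upright (value of joint drum below 0.06 rad and x of bright_link_1 in the frame of tray_centre between -0.083 and 0.083 m and y of bright_link_1 in the frame of tray_centre between -0.083 and 0.083 m and z of bright_link_1 in the frame of tray_centre between -0.01 and 0.06 m and x of bright_link_2 in the frame of tray_centre between -0.083 and 0.083 m and y of bright_link_2 in the frame of tray_centre between -0.083 and 0.083 m and z of bright_link_2 in the frame of tray_centre between -0.01 and 0.06 m and x of bright_link_3 in the frame of tray_centre between -0.083 and 0.083 m and y of bright_link_3 in the frame of tray_centre between -0.083 and 0.083 m and z of bright_link_3 in the frame of tray_centre between -0.01 and 0.06 m and x of bright_link_4 in the frame of tray_centre between -0.083 and 0.083 m and y of bright_link_4 in the frame of tray_centre between -0.083 and 0.083 m and z of bright_link_4 in the frame of tray_centre between -0.01 and 0.06 m), for 0.2 s.
4. the plunger is fully home and its handle turned down level (value of joint drum below 0.06 rad and value of joint plunger above 0.0145 m and value of joint plunger_handle above 1.25 rad), for 0.2 s.
5. every raw link is in the drum (x of raw_link_1 in the frame of drum_floor between -0.058 and 0.058 m and y of raw_link_1 in the frame of drum_floor between -0.058 and 0.058 m and z of raw_link_1 in the frame of drum_floor between -0.01 and 0.075 m and x of raw_link_2 in the frame of drum_floor between -0.058 and 0.058 m and y of raw_link_2 in the frame of drum_floor between -0.058 and 0.058 m and z of raw_link_2 in the frame of drum_floor between -0.01 and 0.075 m and x of raw_link_3 in the frame of drum_floor between -0.058 and 0.058 m and y of raw_link_3 in the frame of drum_floor between -0.058 and 0.058 m and z of raw_link_3 in the frame of drum_floor between -0.01 and 0.075 m and x of raw_link_4 in the frame of drum_floor between -0.058 and 0.058 m and y of raw_link_4 in the frame of drum_floor between -0.058 and 0.058 m and z of raw_link_4 in the frame of drum_floor between -0.01 and 0.075 m), for 0.2 s.
At the end, for the whole second after the job is handed in: tray within 0.06 rad of home, drum within 0.06 rad of upright, plunger in by more than 14.5 mm of 18 mm with its handle turned more than 1.25 rad, every bright link within the tray, every raw link within the drum below its rim, all links at rest (all of step 4 and all of step 5 and value of joint tray below 0.06 rad and x of bright_link_1 in the frame of tray_centre between -0.083 and 0.083 m and y of bright_link_1 in the frame of tray_centre between -0.083 and 0.083 m and z of bright_link_1 in the frame of tray_centre between -0.01 and 0.06 m and x of bright_link_2 in the frame of tray_centre between -0.083 and 0.083 m and y of bright_link_2 in the frame of tray_centre between -0.083 and 0.083 m and z of bright_link_2 in the frame of tray_centre between -0.01 and 0.06 m and x of bright_link_3 in the frame of tray_centre between -0.083 and 0.083 m and y of bright_link_3 in the frame of tray_centre between -0.083 and 0.083 m and z of bright_link_3 in the frame of tray_centre between -0.01 and 0.06 m and x of bright_link_4 in the frame of tray_centre between -0.083 and 0.083 m and y of bright_link_4 in the frame of tray_centre between -0.083 and 0.083 m and z of bright_link_4 in the frame of tray_centre between -0.01 and 0.06 m and linear speed of each of bright_link_1, bright_link_2, bright_link_3, bright_link_4, raw_link_1, raw_link_2, raw_link_3, raw_link_4 below 0.03 m/s); the robot touches nothing.
It fails at once if the tape measure, abrasive block, masking tape, dropper bottle or pliers are moved by more than 4 cm (distance of any of tape_measure, abrasive_block, masking_tape, oil_dropper, pliers_blue from where it was at the start of the episode above 0.04 m).
It fails at once if the dropper bottle is knocked over (angle between oil_dropper's own z axis and vertical above 0.6 rad).
Of bright_link_3, bright_link_4 only 1 to 2 are there at a start; the rules pass over those that are not, and their reading is None.
Of raw_link_1, raw_link_2, raw_link_3, raw_link_4 only 2 to 4 are there at a start; the rules pass over those that are not, and their reading is None.
At some moment in a run one of raw_link_1, raw_link_2, raw_link_3, raw_link_4 may be knocked a few centimetres aside while the robot is not near it.
Once in a run the grip may slacken for a moment while it holds something.
It also fails if it takes over 210 s, if anything falls off the work surface, if the arm or the gripper's body presses on something with over 40 N, if the wrist force passes 120 N, or if a joint passes its speed limit or range.

## Working session

There is one attempt and no reset: what is moved stays moved. The work goes in short steps, Python scripts to look and compute and a tool call to move; the robot and the scene stay as the last step left them, time stands still between calls to the robot, and variables do not carry over. Pictures are saved under pics/ and viewed, at most 14 in all, crops included, and the job is handed in when it is done.

Besides the shell and the picture viewer there is one more tool, called after "Call:" by a JSON object that holds its "fn" and its "kwargs". carry_out: Moves the arm, as the interface text tells. Its arguments: {"type":"object","properties":{"motion":{"type":"string"},"grip_force":{"type":"number"}},"required":["motion"]}

```bash
ls; mkdir -p pics; cat > h.py <<'E'
import numpy as np,cv2
from station import ctrl
from scipy.spatial.transform import Rotation as R
def att(a):
    a=np.array(a,float)
    if a.shape==(3,3): return a
    return R.from_euler('xyz',a).as_matrix() if a.size==3 else R.from_quat(a).as_matrix()
def shot(n):
    c=ctrl.camera(n); return c
def world(c):
    K=np.array(c['K']);z=c['range_z'];v,u=np.mgrid[:480,:640]
    p=np.stack([(u-K[0,2])/K[0,0]*z,-(v-K[1,2])/K[1,1]*z,-z],-1)
    return p@att(c['attitude']).T+np.array(c['position'])
def save(c,f): cv2.imwrite('pics/'+f,c['pixels'][:,:,::-1])
E
python3 - <<'E'
from h import *
print(ctrl.get_obs())
for n in ['scene','top']:
    c=shot(n); save(c,n+'0.png'); np.savez(''+n+'0.npz',px=c['pixels'],w=world(c))
    print(n,c['K'],c['position'],c['attitude'],[k for k in c])
E
```

```text
pics
{'time_s': 0.0, 'qpos': array([-1.35356166e+00,  3.00473815e-01,  1.52158584e+00,  2.75568497e-05,
        1.32069676e+00, -6.65919516e-02]), 'joint_vel': array([-0.00147375,  0.00216096, -0.00063645,  0.00024023,  0.00093041,
       -0.00089386]), 'tau': array([ 3.26698946e-04, -5.31817102e+01, -3.52729797e+01,  7.08591565e-02,
        2.44798040e-02, -9.96976155e-05]), 'ee_pos': array([ 0.15396855, -0.52773431,  0.20488283]), 'eef_rot': array([-3.14043324e+00, -1.04072463e-04,  2.83819725e-01]), 'force': array([ 0.53377539, -0.00585777,  0.0718278 ]), 'moment': array([ 0.02654082, -0.00403419,  0.02995559]), 'grip_force': 0.0, 'grip_width': 0.09383630273525013}
scene [[546.42418557   0.         323.7939726 ]
 [  0.         546.42418557 235.70563431]
 [  0.           0.           1.        ]] [-0.73024988 -0.24324942  0.95401747] [ 1.0142663  -0.01902415 -1.32255305] ['pixels', 'range_z', 'K', 'position', 'attitude']
top [[561.98648494   0.         313.15146505]
 [  0.         561.98648494 237.36530953]
 [  0.           0.           1.        ]] [0.27481373 0.04255365 1.45690295] [ 2.01152709e-01 -6.82490697e-04 -1.58473241e+00] ['pixels', 'range_z', 'K', 'position', 'attitude']
```

View pics/scene0.png

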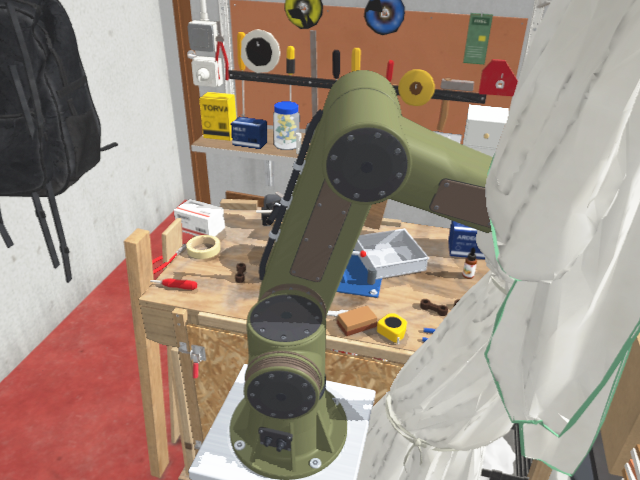

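View pics/top0.png

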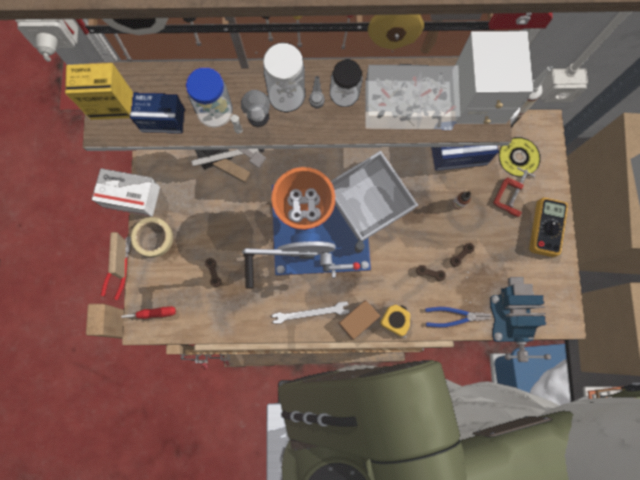

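The top view shows the drum at (304,200), the tray swung out at (377,195), the lever grip at (250,270) and the red ball at (358,266). Three raw links lie at (213,270), (430,272) and (461,254). Now I'll measure them.

```bash
python3 - <<'E'
from h import *
d=np.load('top0.npz');px=d['px'];w=d['w']
hsv=cv2.cvtColor(px,cv2.COLOR_RGB2HSV)
H,S,V=[hsv[...,i].astype(int) for i in range(3)]
def ptsm(m): return w[m]
roi=np.zeros((480,640),bool);roi[150:345,130:580]=1
# drum rim: orange, high
m=roi&(H<14)&(S>150)&(w[...,2]>0.205)&(w[...,2]<0.24); m[:,:260]=0;m[:,350:]=0
p=w[m]; print('orange',len(p),np.percentile(p[:,2],[5,50,95]))
c,r=cv2.minEnclosingCircle(p[:,:2].astype(np.float32)); print('rim',c,r)
# blue base plate
m=roi&(H>95)&(H<125)&(S>120)&(w[...,2]<0.02)&(w[...,2]>-0.01); m[:,:260]=0;m[:,380:]=0;m[:180]=0
p=w[m];rc=cv2.minAreaRect(p[:,:2].astype(np.float32));print('plate',len(p),rc,cv2.boxPoints(rc).round(3).tolist())
# tray rim
m=roi&(w[...,2]>0.045)&(w[...,2]<0.06)&(S<60); m[:,:332]=0;m[:,420:]=0;m[:145]=0;m[245:]=0
p=w[m];rc=cv2.minAreaRect(p[:,:2].astype(np.float32));print('tray',len(p),rc,cv2.boxPoints(rc).round(3).tolist())
# ball
m=roi&((H<6)|(H>174))&(S>150); m[:,:345]=0;m[:,375:]=0;m[:250]=0;m[285:]=0
print('ball',m.sum(),np.median(w[m],0), w[m].max(0))
# grip
m=roi&(V<70)&(w[...,2]>0.2);m[:,:235]=0;m[:,262:]=0;m[:240]=0;m[295:]=0
p=w[m];rc=cv2.minAreaRect(p[:,:2].astype(np.float32));print('grip',rc,np.percentile(p[:,2],[10,50,95]))
for (u,v) in [(213,270),(430,272),(461,254)]:
    s=np.s_[v-28:v+28,u-28:u+28]
    mm=(V[s]<110)&(w[s][...,2]>0.010)&(w[s][...,2]<0.04)
    p=w[s][mm]; rc=cv2.minAreaRect(p[:,:2].astype(np.float32)); print('raw',len(p),rc,p[:,2].max())
for n,(u,v) in dict(spanner=(310,313),drop=(465,198),block=(360,320),tapem=(397,320),roll=(151,224),pl=(450,318),edgeL=(160,150),shelf=(300,120),shelfedge=(300,146),jar=(285,60)).items(): print(n,w[v,u].round(3))
E
```

```text
orange 684 [0.21031125 0.22153284 0.22593099]
rim (0.6205276846885681, 0.059614408761262894) 0.07186846435070038
plate 856 ((0.5316494107246399, 0.02858157455921173), (0.2647612392902374, 0.13987791538238525), 76.06970977783203) [[0.4320000112056732, -0.08299999684095383], [0.5680000185966492, -0.11699999868869781], [0.6309999823570251, 0.14000000059604645], [0.4959999918937683, 0.17399999499320984]]
tray 683 ((0.6638154983520508, -0.10981060564517975), (0.18757328391075134, 0.19061064720153809), 31.20225715637207) [[0.5339999794960022, -0.07699999958276749], [0.6330000162124634, -0.23999999463558197], [0.7929999828338623, -0.14300000667572021], [0.6949999928474426, 0.019999999552965164]]
ball 21 [ 0.47157802 -0.06145332  0.15522042] [ 0.47840879 -0.05685763  0.16334609]
grip ((0.3726174533367157, 0.13022515177726746), (0.2584335505962372, 0.04711202532052994), 31.54166030883789) [0.24391305 0.24759638 0.25177247]
raw 242 ((0.49220746755599976, 0.2774965465068817), (0.08683459460735321, 0.07237724959850311), 16.658945083618164) 0.02603597056301976
raw 289 ((0.4768849313259125, -0.2868351638317108), (0.051908209919929504, 0.11177518963813782), 14.381975173950195) 0.028386165849346945
raw 323 ((0.5020397305488586, -0.32643717527389526), (0.03198670968413353, 0.13520920276641846), 40.74861145019531) 0.028386165849346945
spanner [0.373 0.048 0.006]
drop [ 0.653 -0.35   0.076]
block [ 0.352 -0.077  0.035]
tapem [ 0.35  -0.169  0.038]
roll [0.613 0.466 0.006]
pl [ 0.355 -0.311  0.003]
edgeL [0.819 0.45  0.007]
shelf [0.781 0.064 0.283]
shelfedge [0.722 0.065 0.278]
jar [0.837 0.089 0.446]
```

```bash
cat > crop.py <<'E'
from h import *
def big(px,f,u0,v0,u1,v1,k):
    cv2.imwrite('pics/'+f,cv2.resize(px[v0:v1,u0:u1,::-1],None,fx=k,fy=k,interpolation=cv2.INTER_CUBIC))
E
python3 - <<'E'
from crop import *
d=np.load('top0.npz');px=d['px'];w=d['w']
big(px,'crop0.png',230,145,430,295,4)
hsv=cv2.cvtColor(px,cv2.COLOR_RGB2HSV);H,S,V=[hsv[...,i].astype(int) for i in range(3)]
blue=(H>95)&(H<125)&(S>120)
# front edge of plate
pts=[]
for u in range(280,366,5):
    vs=np.where(blue[200:290,u])[0]; v=vs.max()+200; pts.append((u,v,*w[v,u].round(3)))
print(pts)
pts=[]
for v in range(232,270,4):
    us=np.where(blue[v,262:380])[0]; pts.append((v,us.min()+262,us.max()+262,w[v,us.min()+263].round(3).tolist(),w[v,us.max()+261].round(3).tolist()))
print(*pts,sep='\n')
print('grip');
for v in range(246,296,4): print(v,[(u,w[v,u].round(3).tolist(),V[v,u]) for u in (246,249,252)])
E
```

```text
Traceback (most recent call last):
ValueError: zero-size array to reduction operation maximum which has no identity
```

View pics/crop0.png

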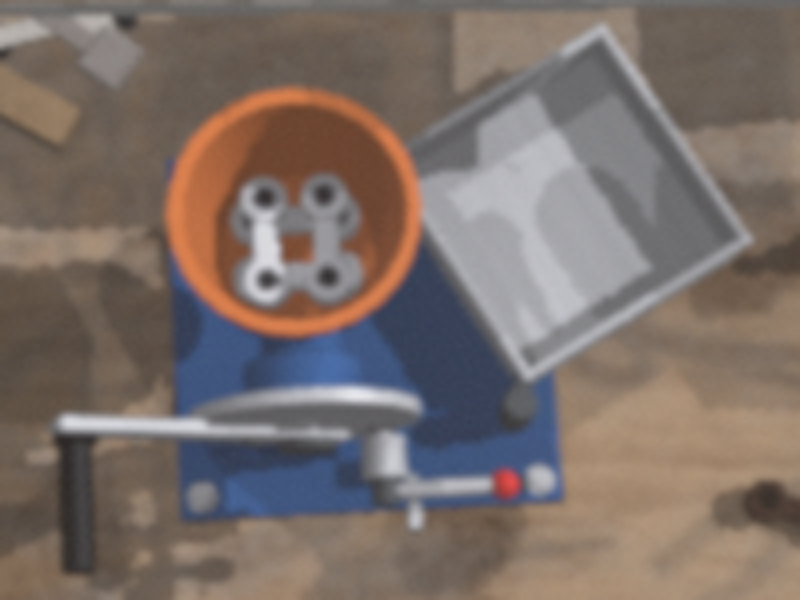

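```bash
cat >> h.py <<'E'
def at_z(c,u,v,z):
    K=np.array(c['K']);d=att(c['attitude'])@np.array([(u-K[0,2])/K[0,0],-(v-K[1,2])/K[1,1],-1.]);p=np.array(c['position'])
    return (p+d*(z-p[2])/d[2])
E
python3 - <<'E'
from h import *
c=dict(K=np.array([[561.986,0,313.151],[0,561.986,237.365],[0,0,1]]),position=[0.27481373,0.04255365,1.45690295],attitude=[0.201152709,-6.82490697e-04,-1.58473241])
f=lambda cu,cv,z:at_z(c,230+cu/4,145+cv/4,z)[:2]
import scipy.optimize as so
L=[((294,212),.222,(0,0)),((508,484),.145,(-.152,-.115)),((78,572),.239,(-.196,.127)),((75,440),.245,(-.126,.127))]
W=np.array([f(*a,z) for a,z,_ in L]);M=np.array([m for *_,m in L]);print(W.round(4))
rot=lambda t:np.array([[np.cos(t),-np.sin(t)],[np.sin(t),np.cos(t)]])
r=so.least_squares(lambda x:((M@rot(x[2]).T+x[:2])-W).ravel(),[.62,.06,0]);print(r.x,(r.fun*1000).round(1))
co=np.array([f(183,520,.006),f(562,500,.006),f(168,160,.006)]);print('plate corners',co.round(4)); e=co[1]-co[0];print(np.degrees(np.arctan2(e[0],-e[1])));e=co[2]-co[0];print(np.degrees(np.arctan2(e[1],e[0])))
print('tray corners',[f(*a,.053).round(4).tolist() for a in [(530,380),(750,240),(600,25)]])
for n,a in dict(r1=(213,270),r2=(430,272),r3=(461,254)).items(): print(n,at_z(c,*a,.012).round(3))
E
```

```text
[[ 0.6183  0.0589]
 [ 0.472  -0.0645]
 [ 0.4128  0.178 ]
 [ 0.4845  0.1796]]
[0.61708845 0.05971722 0.05403158] [-1.2  0.8 -0.4  1.2  1.7 -2.1 -0.1  0.1]
plate corners [[ 0.4721  0.136 ]
 [ 0.4818 -0.1107]
 [ 0.7157  0.146 ]]
2.2503863938813398
2.3312659897284584
tray corners [[0.5525, -0.088], [0.6425, -0.2328], [0.7899, -0.1415]]
r1 [0.487 0.298 0.012]
r2 [ 0.474 -0.264  0.012]
r3 [ 0.52  -0.348  0.012]
```

The crop shows four stacked bright links in the drum, the plate corners at (183,520) and (562,500), the ball at (508,484), the grip at x≈76 and the tray's near corner at (530,380). Fitted stand pose: (0.617, 0.0595), yaw ≈ 2.5°. The tray is about 61° out. I'll start with the tray.

Call:
{"fn": "carry_out", "kwargs": {"motion": "0.029 0.0271 0 0 0 1 255;0.029 0.0271 0 0 0 1 255;0.029 0.0271 0 0 0 1 255;0.029 0.0271 0 0 0 1 255;0.029 0.0271 0 0 0 1 255;0.029 0.0271 0 0 0 1 255;0.029 0.0271 0 0 0 1 255;0.029 0.0271 0 0 0 1 255;0.029 0.0271 0 0 0 1 255;0.029 0.0271 0 0 0 1 255;0.029 0.0271 0 0 0 1 255;0.029 0.0271 0 0 0 1 255;0.029 0.0271 0 0 0 1 255;0.029 0.0271 0 0 0 2 255;0 0 0 0 0 0 255;0 0 0 0 0 0 255", "grip_force": 20}}

```text
time_s: 1.43
ee_pos: [0.5606, -0.1472, 0.2045]
eef_rot: [-3.141, 0.001, 0.548]
force: [-0.8, 0.3, -0.5]
grip_width: 0.0004
grip_force: 0.0
```

```bash
python3 - <<'E'
from h import *
o=ctrl.get_obs();print(o['qpos'],o['ee_pos'],o['eef_rot'],o['force'])
c=shot('wrist');save(c,'w1.png');print(c['position'],c['attitude'],c['K'][0])
E
```

```text
[-3.19910194e-01  3.67519413e-01  1.43339554e+00 -2.71079198e-05
  1.34209329e+00  7.02495522e-01] [ 0.56056874 -0.147162    0.20454435] [-3.14052929e+00  9.34788060e-04  5.48397272e-01] [-0.78553705  0.32322991 -0.52065849]
[ 0.61858804 -0.11321078  0.38331178] [-0.2350678   0.00120507 -1.02190617] [362.34521204   0.         324.75385481]
```

View pics/w1.png

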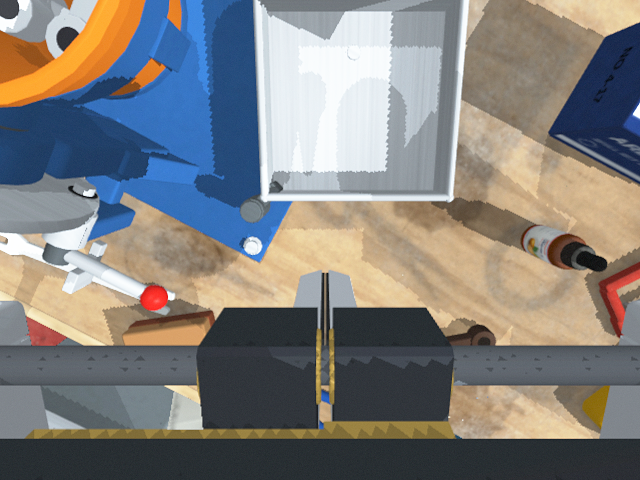

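The wrist view shows the tray's pivot corner at (255,205), the red ball at (153,298) and the bottle at (560,250). The closed fingers point at the tray's push wall, with room to descend.

```bash
python3 - <<'E'
import numpy as np
pin=np.array([.536,-.081]);prev=np.array([.5606,-.1472])
def P(t,d):
    t=np.radians(t);return pin+.07*np.array([np.cos(t),np.sin(t)])+d*np.array([-np.sin(t),np.cos(t)])
for t,d in [(-58.8,0.002)]+[(x,.003) for x in np.arange(-53,3,5.6)]+[(3,.004),(3,.006),(3,.008)]:
    p=P(t,d);print(round(t,1),(p-prev).round(4),p.round(3));prev=p
E
```

```text
-58.8 [0.0134 0.0074] [ 0.574 -0.14 ]
-53.0 [0.0066 0.0047] [ 0.581 -0.135]
-47.4 [0.0051 0.0046] [ 0.586 -0.13 ]
-41.8 [0.0046 0.0051] [ 0.59  -0.125]
-36.2 [0.0041 0.0055] [ 0.594 -0.12 ]
-30.6 [0.0035 0.0059] [ 0.598 -0.114]
-25.0 [0.0029 0.0062] [ 0.601 -0.108]
-19.4 [0.0023 0.0064] [ 0.603 -0.101]
-13.8 [0.0017 0.0066] [ 0.605 -0.095]
-8.2 [0.001  0.0068] [ 0.606 -0.088]
-2.6 [0.0004 0.0068] [ 0.606 -0.081]
3 [-0.0004  0.0078] [ 0.606 -0.073]
3 [-0.0001  0.002 ] [ 0.606 -0.071]
3 [-0.0001  0.002 ] [ 0.605 -0.069]
```

Call:
{"fn": "carry_out", "kwargs": {"motion": "0 0 -0.025 3.5 -5.8 0 255;0 0 -0.03 3.5 -5.8 0 255;0 0 -0.04 3.5 -5.8 0 255;0 0 -0.04 0 0 0 255;0 0 -0.035 0 0 0 255;0 0 -0.004 0 0 0 255;0 0 0 0 0 0 255"}}

```text
time_s: 2.07
ee_pos: [0.5588, -0.1492, 0.0306]
eef_rot: [-3.14, -0.353, 0.543]
force: [0.6, 0.1, -0.0]
grip_width: 0.0007
grip_force: 0.0
```

Call:
{"fn": "carry_out", "kwargs": {"motion": "0.008 0.0045 0 0 0 0 255;0.007 0.0045 0 0 0 0 255;0.0066 0.0047 0 0 0 5.6 255;0.0051 0.0046 0 0 0 5.6 255;0.0046 0.0051 0 0 0 5.6 255;0.0041 0.0055 0 0 0 5.6 255;0.0035 0.0059 0 0 0 5.6 255;0.0029 0.0062 0 0 0 5.6 255;0.0023 0.0064 0 0 0 5.6 255;0.0017 0.0066 0 0 0 5.6 255;0.001 0.0068 0 0 0 5.6 255;0.0004 0.0068 0 0 0 5.6 255;0 0 0 0 0 0 255"}}

```text
time_s: 3.15
ee_pos: [0.6093, -0.0801, 0.0338]
eef_rot: [3.137, -0.353, 1.531]
force: [-0.6, -0.2, 0.3]
grip_width: 0.0002
grip_force: 0.0
```

Call:
{"fn": "carry_out", "kwargs": {"motion": "0 0.004 0 0 0 1.5 255;0 0.004 0 0 0 1.5 255;0 0.002 0 0 0 0 255;0 0 0 0 0 0 255"}}

```text
time_s: 3.48
ee_pos: [0.6084, -0.0729, 0.0331]
eef_rot: [3.137, -0.35, 1.575]
force: [1.3, -13.6, 4.8]
grip_width: 0.0003
grip_force: 7.1
```

```bash
python3 - <<'E'
from crop import *
o=ctrl.get_obs();print(o['ee_pos'],o['force'])
c=shot('top');big(c['pixels'],'t2.png',230,145,430,295,4)
E
```

```text
[ 0.60838343 -0.07285425  0.03306518] [  1.3259262  -13.63961351   4.75821264]
```

View pics/t2.png

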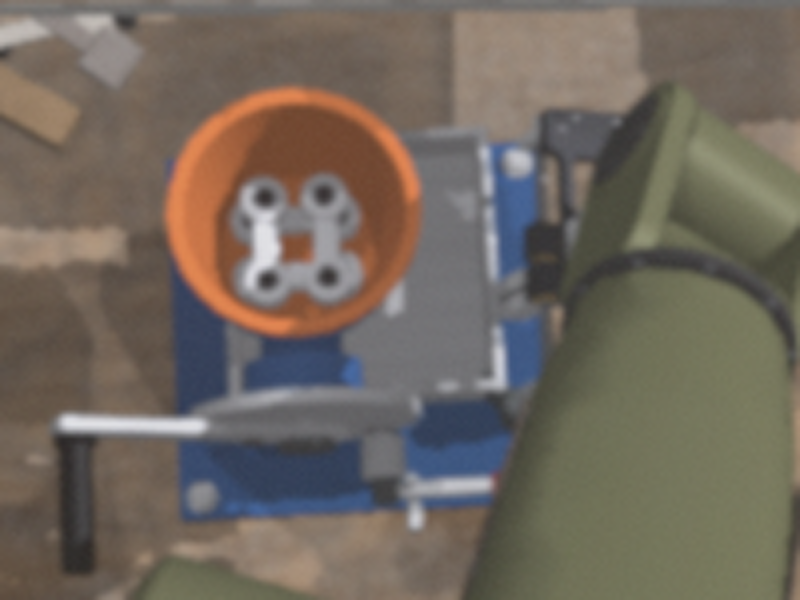

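The view shows the tray tucked under the drum, its right edge at (480–500,140–385) parallel to the plate, and the 13 N reaction means it is on its stop. Next I'll back off and go above the red ball.

Call:
{"fn": "carry_out", "kwargs": {"motion": "0 -0.02 0 0 0 0 255;0 -0.02 0.01 0 0 0 255;0 0 0.04 0 0 0 255;0 0 0.041 0 0 0 255;0 0 0.041 0 0 0 200;0 0 0.041 -6.8 -0.3 0 146;-0.03 0.01 0.015 -6.8 -0.3 0 146;-0.035 0.012 0 -6.7 -0.3 2.4 146;-0.036 0.012 0 0 0 0 146;-0.036 0.012 0 0 0 0 146;0 0 0 0 0 0 146;0 0 0 0 0 0 146"}}

```text
time_s: 4.53
ee_pos: [0.4694, -0.0642, 0.2207]
eef_rot: [3.127, 0.0, 1.619]
force: [0.2, -0.4, 0.3]
grip_width: 0.0404
grip_force: 0.0
```

```bash
python3 - <<'E'
from crop import *
o=ctrl.get_obs();print(o['ee_pos'],o['eef_rot'],o['force'],o['grip_width'])
c=shot('wrist');save(c,'w3.png');np.savez('w3.npz',px=c['pixels'],w=world(c))
px=c['pixels'];w=world(c);hsv=cv2.cvtColor(px,cv2.COLOR_RGB2HSV);H,S=hsv[...,0],hsv[...,1]
m=((H<5)|(H>175))&(S>190)&(w[...,2]>.12)&(w[...,2]<.17)
n,l,s,ce=cv2.connectedComponentsWithStats(m.astype(np.uint8))
i=1+np.argmax(s[1:,4]);q=w[l==i];print(s[i],ce[i],np.median(q,0),q.min(0),q.max(0)); print(at_z(c,*ce[i],.147))
E
```

```text
[ 0.46936575 -0.06420094  0.22074391] [3.12701363e+00 1.92083245e-04 1.61944733e+00] [ 0.2041873  -0.3856247   0.34637828] 0.040372606016688704
[318 237  23  22 392] [328.97193878 247.19132653] [ 0.47367099 -0.0600649   0.15320225] [ 0.46600711 -0.06868137  0.1475207 ] [ 0.48184429 -0.05421235  0.15640176]
[ 0.47403615 -0.0619443   0.147     ]
```

View pics/w3.png

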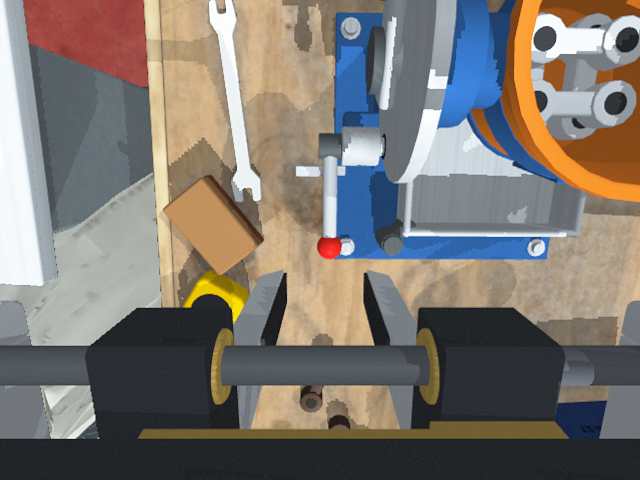

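The ball is centred between the fingers at (329,247) and measures (0.4735, −0.0615, 0.145). Descend and grip.

Call:
{"fn": "carry_out", "kwargs": {"motion": "0.004 0.002 -0.03 0 0 0 146;0 0 -0.03 0 0 0 146;0 0 -0.032 0 0 0 146;0 0 0 0 0 0 146;0 0 0 0 0 0 255;0 0 0 0 0 0 255;0 0 0 0 0 0 255;0 0 0 0 0 0 255", "grip_force": 12}}

```text
time_s: 5.25
ee_pos: [0.4749, -0.0633, 0.129]
eef_rot: [3.127, 0.0, 1.62]
force: [-6.1, -2.6, 0.7]
grip_width: 0.0172
grip_force: 12.3
```

Call:
{"fn": "carry_out", "kwargs": {"motion": "-0.001 0.0014 0.0137 0 0 0 255;-0.0002 0.004 0.0131 0 0 0 255;-0.0003 0.0065 0.0121 0 0 0 255;-0.0004 0.0087 0.0106 0 0 0 255;-0.0005 0.0106 0.0087 0 0 0 255;-0.0005 0.0121 0.0065 0 0 0 255;-0.0006 0.0131 0.004 0 0 0 255;-0.0006 0.0137 0.0014 0 0 0 255;0 0 0 0 0 0 255;0 0 0 0 0 0 255"}}

```text
time_s: 6.08
ee_pos: [0.4706, 0.0079, 0.1988]
eef_rot: [3.127, -0.0, 1.621]
force: [-2.1, -1.4, 9.1]
grip_width: 0.0167
grip_force: 12.0
```

Call:
{"fn": "carry_out", "kwargs": {"motion": "-0.005 -0.0002 0 0 0 0 255;-0.005 -0.0002 0 0 0 0 255;-0.005 -0.0002 0 0 0 0 255;-0.005 -0.0002 0 0 0 0 255;0 0 0 0 0 0 255;0 0 0 0 0 0 255"}}

```text
time_s: 6.58
ee_pos: [0.4519, 0.0063, 0.199]
eef_rot: [3.123, 0.0, 1.62]
force: [9.6, 0.8, 3.9]
grip_width: 0.0169
grip_force: 12.0
```

Unlocked. Now over to the lever grip.

Call:
{"fn": "carry_out", "kwargs": {"motion": "0 0 0 0 0 0 140;0 0 0 0 0 0 140;0 0 0.03 0 0 0 140;0 0 0.04 0 0 0 92;0 0 0.04 0 0 -7 92;0 0.016 0.015 0 0 -7 92;0 0.016 0 0 0 -7 92;0 0.016 0 0 0 -7 92;0 0.016 0 0 0 -7 92;0 0.016 0 0 0 -7 92;0 0.016 0 0 0 -7 92;0 0.016 0 0 0 -7 92;0 0.016 0 0 0 -7 92;0 0.016 0 0 0 -7 92;0 0.016 0 0 0 -7 92;0 0.013 0 0 0 -7 92;-0.002 0 0 1 0 -6 92;0 0 0 0 0 0 92;0 0 0 0 0 0 92"}}

```text
time_s: 8.17
ee_pos: [0.448, 0.1791, 0.3225]
eef_rot: [-3.137, -0.002, 0.052]
force: [1.1, -0.4, 0.5]
grip_width: 0.0602
grip_force: 0.0
```

```bash
python3 - <<'E'
from crop import *
o=ctrl.get_obs();print(o['qpos'],o['ee_pos'],o['eef_rot'],o['force'],o['grip_width'])
c=shot('wrist');save(c,'w4.png');w=world(c);V=c['pixels'].max(2)
t=shot('top');big(t['pixels'],'t4.png',230,145,430,295,4)
E
```

```text
[0.30218618 0.07965934 1.51351441 0.00411235 1.54561076 1.82048521] [0.44797055 0.17914984 0.32252034] [-3.13691497e+00 -1.70493902e-03  5.23955201e-02] [ 1.13579227 -0.42299668  0.48272685] 0.06019647359303966
```

View pics/w4.png

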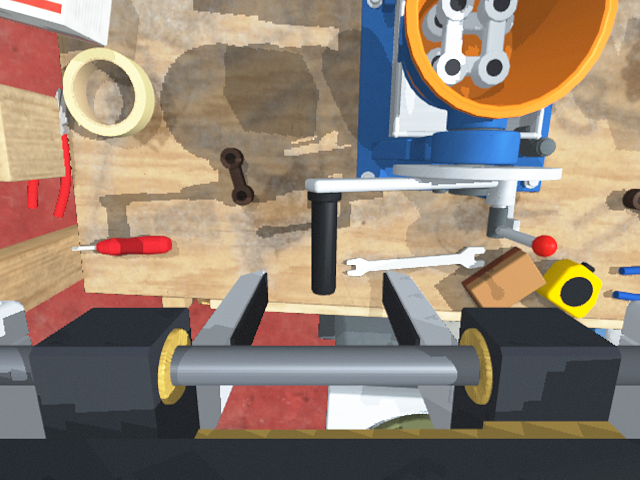

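The wrist view shows the black grip at (323,240), centred between the fingers, and the handle now upright (ball at (543,245), as expected in perspective). Descend and grip.

Call:
{"fn": "carry_out", "kwargs": {"motion": "0 0 -0.035 0 0 0 92;0 0 -0.035 0 0 0 92;0 0 -0.033 0 0 0 92;0 0 0 0 0 0 255;0 0 0 0 0 0 255;0 0 0 0 0 0 255;0 0 0 0 0 0 255;0 0 0 0 0 0 255", "grip_force": 25}}

```text
time_s: 8.93
ee_pos: [0.4488, 0.1795, 0.2213]
eef_rot: [-3.136, -0.005, 0.049]
force: [0.4, 0.7, 0.1]
grip_width: 0.0303
grip_force: 0.0
```

Call:
{"fn": "carry_out", "kwargs": {"motion": "0 0 0 0 0 0 255;0 0 0 0 0 0 255;0 0 0 0 0 0 255;0.0003 -0.0075 0.014 0 0 0 255;0.0004 -0.009 0.013 0 0 0 255;0 0 0 0 0 0 255"}}

```text
time_s: 9.43
ee_pos: [0.4491, 0.1637, 0.2498]
eef_rot: [-3.133, -0.005, 0.05]
force: [-5.8, 15.9, 10.8]
grip_width: 0.0182
grip_force: 25.0
```

Call:
{"fn": "carry_out", "kwargs": {"motion": "0.0005 -0.009 0.0129 0 0 0 255;0.0005 -0.0118 0.0107 0 0 0 255;0.0006 -0.0129 0.0093 0 0 0 255;0.0006 -0.0138 0.0078 0 0 0 255;0.0006 -0.0146 0.0061 0 0 0 255;0.0007 -0.0152 0.0045 0 0 0 255;0.0007 -0.0157 0.0027 0 0 0 255;0.0007 -0.0158 0.0009 0 0 0 255"}}

```text
time_s: 10.1
ee_pos: [0.4537, 0.0542, 0.3029]
eef_rot: [-3.135, -0.004, 0.05]
force: [-1.6, 6.2, 3.7]
grip_width: 0.0185
grip_force: 25.0
```

Call:
{"fn": "carry_out", "kwargs": {"motion": "0.0007 -0.0158 -0.0009 0 0 0 255;0.0007 -0.0157 -0.0027 0 0 0 255;0.0007 -0.0152 -0.0045 0 0 0 255;0.0006 -0.0146 -0.0061 0 0 0 255;0.0006 -0.0138 -0.0078 0 0 0 255;0.0006 -0.0129 -0.0093 0 0 0 255;0.0005 -0.0118 -0.0107 0 0 0 255;0.0005 -0.0105 -0.0119 0 0 0 255;0.0004 -0.009 -0.013 0 0 0 255;0.0003 -0.0075 -0.014 0 0 0 255;0 0 0 0 0 0 255;0 0 0 0 0 0 255"}}

```text
time_s: 11.1
ee_pos: [0.459, -0.0724, 0.2199]
eef_rot: [-3.135, -0.001, 0.049]
force: [-0.4, 6.5, -5.1]
grip_width: 0.0184
grip_force: 25.0
```

```bash
python3 - <<'E'
from crop import *
o=ctrl.get_obs();print(o['ee_pos'],o['force'],o['grip_width'],o['grip_force'])
t=shot('top');big(t['pixels'],'t5.png',230,145,430,295,4)
E
```

```text
[ 0.45899871 -0.07242174  0.21994732] [-0.42656614  6.49283501 -5.12336808] 0.018438974279966824 24.992117285728455
```

View pics/t5.png

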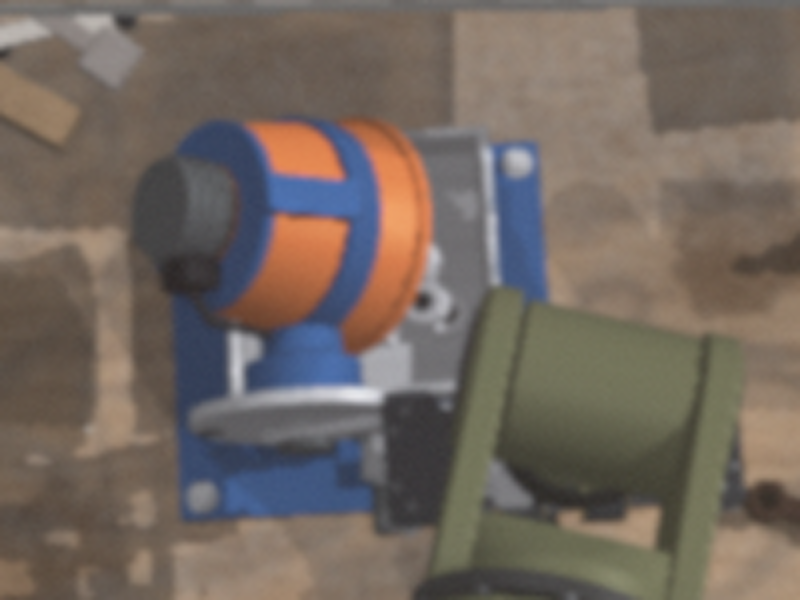

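The drum is fully tipped over, and bright links are in the tray at (430,300). I'll jog it to shake out any remaining links, then bring it back.

Call:
{"fn": "carry_out", "kwargs": {"motion": "0 0 0 0 0 0 255;0 0 0 0 0 0 255;-0.0007 0.0165 0.027 0 0 0 255;0.0007 -0.0165 -0.027 0 0 0 255;0 0 0 0 0 0 255;-0.0007 0.0165 0.027 0 0 0 255;0.0007 -0.0165 -0.027 0 0 0 255;0 0 0 0 0 0 255;0 0 0 0 0 0 255;-0.0003 0.0075 0.014 0 0 0 255;-0.0004 0.009 0.013 0 0 0 255;-0.0005 0.0105 0.0119 0 0 0 255;-0.0005 0.0118 0.0107 0 0 0 255;-0.0006 0.0129 0.0093 0 0 0 255;-0.0006 0.0138 0.0078 0 0 0 255;-0.0006 0.0146 0.0061 0 0 0 255;-0.0007 0.0152 0.0045 0 0 0 255;-0.0007 0.0157 0.0027 0 0 0 255;-0.0007 0.0158 0.0009 0 0 0 255"}}

```text
time_s: 12.73
ee_pos: [0.4543, 0.0542, 0.3031]
eef_rot: [-3.138, -0.005, 0.048]
force: [4.4, -2.5, 1.0]
grip_width: 0.0185
grip_force: 25.0
```

Call:
{"fn": "carry_out", "kwargs": {"motion": "-0.0007 0.0158 -0.0009 0 0 0 255;-0.0007 0.0157 -0.0027 0 0 0 255;-0.0007 0.0152 -0.0045 0 0 0 255;-0.0006 0.0146 -0.0061 0 0 0 255;-0.0006 0.0138 -0.0078 0 0 0 255;-0.0006 0.0129 -0.0093 0 0 0 255;-0.0005 0.0118 -0.0107 0 0 0 255;-0.0005 0.0105 -0.0119 0 0 0 255;-0.0004 0.009 -0.013 0 0 0 255;-0.0003 0.0075 -0.014 0 0 0 255;0 0 -0.002 0 0 0 255;0 0 0 0 0 0 255;0 0 0 0 0 0 255"}}

```text
time_s: 13.82
ee_pos: [0.4481, 0.1805, 0.2179]
eef_rot: [-3.138, -0.001, 0.049]
force: [3.2, -3.3, -4.6]
grip_width: 0.0185
grip_force: 25.0
```

```bash
python3 - <<'E'
from crop import *
o=ctrl.get_obs();print(o['ee_pos'],o['force'],o['grip_width'],o['grip_force'])
c=shot('wrist');w=world(c)
t=shot('top');a=cv2.resize(t['pixels'][145:295,230:430],(640,480),interpolation=cv2.INTER_CUBIC)
cv2.imwrite('pics/t6.png',cv2.resize(np.hstack([a,c['pixels']]),(800,300),interpolation=cv2.INTER_AREA)[:,:,::-1])
E
```

```text
[0.44808234 0.18053635 0.21794707] [ 3.19319078 -3.33667374 -4.597369  ] 0.01852663623591083 24.9849870800972
```

View pics/t6.png

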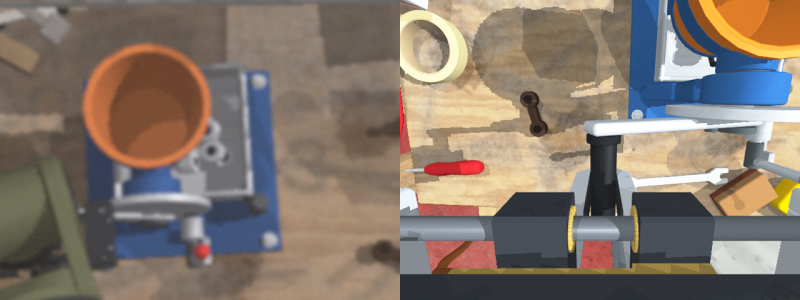

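The left half shows the drum upright and empty, with links visible in the tray at (212,150). Next: back to the handle ball to lock.

Call:
{"fn": "carry_out", "kwargs": {"motion": "0 0 0 0 0 0 92;0 0 0 0 0 0 92;0 0 0.02 0 0 0 92;0 0 0.04 0 0 0 92;0 0 0.041 0 0 0 146;0 -0.014 0.002 0 0 7 146;0 -0.014 0 0 0 7 146;0 -0.014 0 0 0 7 146;0 -0.014 0 0 0 7 146;0 -0.014 0 0 0 7 146;0 -0.014 0 0 0 7 146;0 -0.014 0 0 0 7 146;0 -0.014 0 0 0 7 146;0 -0.014 0 0 0 7 146;0 -0.014 0 0 0 7 146;0 -0.014 0 0 0 7 146;0 -0.014 0 0 0 7 146;0.003 -0.006 0 0 0 6 146;0 0 0 0 0 0 146;0 0 0 0 0 0 146"}}

```text
time_s: 15.58
ee_pos: [0.4511, 0.007, 0.3216]
eef_rot: [-3.137, -0.002, 1.616]
force: [0.1, 1.1, 0.3]
grip_width: 0.0403
grip_force: 0.0
```

```bash
python3 - <<'E'
from h import *
o=ctrl.get_obs();print(o['ee_pos'],o['eef_rot'],o['force'],o['grip_width'])
c=shot('wrist');px=c['pixels'];w=world(c);hsv=cv2.cvtColor(px,cv2.COLOR_RGB2HSV);H,S=hsv[...,0],hsv[...,1]
m=((H<5)|(H>175))&(S>190)&(w[...,2]>.19)&(w[...,2]<.24)
n,l,s,ce=cv2.connectedComponentsWithStats(m.astype(np.uint8))
i=1+np.argmax(s[1:,4]);q=w[l==i];print(s[i],ce[i],q.max(0),at_z(c,*ce[i],.216))
E
```

```text
[0.45106991 0.00695107 0.32162817] [-3.13656057e+00 -2.32140285e-03  1.61577637e+00] [0.06693424 1.08368529 0.30052153] 0.040341481565610994
[318 238  21  21 344] [327.75       247.74127907] [0.46224979 0.00894392 0.22436355] [0.45393496 0.00083195 0.216     ]
```

Call:
{"fn": "carry_out", "kwargs": {"motion": "0.0015 -0.005 -0.04 0 0 0 146;0 0 -0.041 0 0 0 146;0 0 -0.041 0 0 0 146;0 0 0 0 0 0 255;0 0 0 0 0 0 255;0 0 0 0 0 0 255;0 0 0 0 0 0 255;0 0 0 0 0 0 255", "grip_force": 12}}

```text
time_s: 16.3
ee_pos: [0.4536, 0.0018, 0.2021]
eef_rot: [-3.14, -0.001, 1.619]
force: [-1.6, -0.9, 8.2]
grip_width: 0.0168
grip_force: 12.0
```

Call:
{"fn": "carry_out", "kwargs": {"motion": "0.005 0.0002 0 0 0 0 255;0.005 0.0002 0 0 0 0 255;0.005 0.0002 0 0 0 0 255;0.004 0.0002 0 0 0 0 255;0.001 0 0 0 0 0 255;0 0 0 0 0 0 255"}}

```text
time_s: 16.8
ee_pos: [0.4726, 0.0024, 0.2019]
eef_rot: [-3.137, -0.001, 1.619]
force: [-11.9, -0.9, 13.1]
grip_width: 0.0167
grip_force: 12.0
```

Call:
{"fn": "carry_out", "kwargs": {"motion": "0.0004 -0.009 -0.001 0 0 0 255;0.0006 -0.0131 -0.004 0 0 0 255;0.0005 -0.0121 -0.0065 0 0 0 255;0.0005 -0.0106 -0.0087 0 0 0 255;0.0004 -0.0087 -0.0106 0 0 0 255;0.0003 -0.0065 -0.0121 0 0 0 255;0.0002 -0.004 -0.0131 0 0 0 255;0 -0.0014 -0.0137 0 0 0 255;0 0 -0.002 0 0 0 255;0 0 0 0 0 0 255"}}

```text
time_s: 17.63
ee_pos: [0.4748, -0.0633, 0.1281]
eef_rot: [-3.134, -0.001, 1.619]
force: [-8.6, -4.6, -0.0]
grip_width: 0.0168
grip_force: 12.0
```

Locked. I'll release, rise clear and locate the raw links.

Call:
{"fn": "carry_out", "kwargs": {"motion": "0 0 0 0 0 0 140;0 0 0 0 0 0 140;0 0 0.03 0 0 0 140;0 0 0.04 0 0 0 140;0 0 0.04 0 0 -6 140;-0.01 -0.02 0.02 0 0 -7 140;-0.01 -0.025 0 0 0 -7 140;0 -0.025 0 0 0 -7 140;0 -0.025 0 0 0 -7 140;0 -0.025 0 0 0 -7 140;0 -0.025 0 0 0 -7 140;0 -0.025 0 0 0 -7 140;0 -0.025 0 0 0 -7 140;0 0 0 0 0 -7 140;0 0 0 0 0 -7 140;0 0 0 0 0 -7 140;0 0 0 0 0 0 140;0 0 0 0 0 0 140"}}

```text
time_s: 19.13
ee_pos: [0.4558, -0.2578, 0.2588]
eef_rot: [-3.137, -0.003, 0.175]
force: [0.2, -0.5, 0.9]
grip_width: 0.0424
grip_force: 0.0
```

```bash
cat > raw.py <<'E'
from h import *
def raws(c):
    px=c['pixels'];w=world(c);hsv=cv2.cvtColor(px,cv2.COLOR_RGB2HSV);V=hsv[...,2]
    m=((w[...,2]>.009)&(w[...,2]<.03)&(V<120)).astype(np.uint8)
    m=cv2.morphologyEx(m,cv2.MORPH_CLOSE,np.ones((3,3)))
    n,l,s,ce=cv2.connectedComponentsWithStats(m);out=[]
    for i in range(1,n):
        q=w[l==i]
        if len(q)<60: continue
        q=q[:,:2].astype(np.float32); (cx,cy),(a,b),t=cv2.minAreaRect(q)
        if 0.06<max(a,b)<.1 and .015<min(a,b)<.05:
            ax=np.linalg.svd(q-q.mean(0),full_matrices=False)[2][0]
            out.append((round(cx,4),round(cy,4),round(max(a,b),3),round(min(a,b),3),round(float(np.degrees(np.arctan(ax[1]/ax[0]))),1)))
    return out
E
python3 - <<'E'
from raw import *
from crop import big
o=ctrl.get_obs();print(o['ee_pos'],o['eef_rot'],o['force'])
c=shot('wrist');print('wrist',raws(c));t=shot('top');print('top',raws(t))
cv2.imwrite('pics/t7.png',cv2.resize(np.hstack([t['pixels'],c['pixels']]),(800,300),interpolation=cv2.INTER_AREA)[:,:,::-1])
E
```

```text
[ 0.45576341 -0.25782485  0.25875037] [-3.13746658 -0.00316673  0.17496948] [ 0.21076941 -0.53269779  0.91309993]
wrist [(0.4772, -0.2623, 0.081, 0.048, 73.2)]
top [(0.5373, -0.0485, 0.066, 0.033, -86.1)]
```

View pics/t7.png

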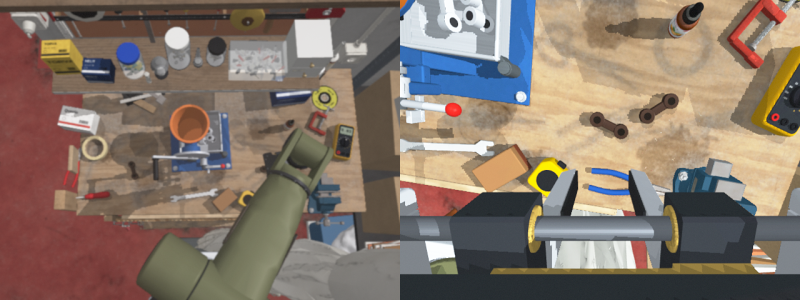

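The handle ball is level at (453,110), the tray holds the bright links, and two raw links are in the wrist view near full-image pixels (336,200) and (413,173).

```bash
cat > raw.py <<'E'
from h import *
def link(c,u,v,r=45):
    """waist centre and axis from colour mask near pixel, projected to z=.018"""
    px=c['pixels'];hsv=cv2.cvtColor(px,cv2.COLOR_RGB2HSV).astype(int);w=world(c)
    m=np.zeros((480,640),np.uint8);s=np.s_[max(v-r,0):v+r,max(u-r,0):u+r]
    m[s]=(w[s][...,2]>.008)&(w[s][...,2]<.03)
    n,l,st,ce=cv2.connectedComponentsWithStats(m)
    i=min(range(1,n),key=lambda i:np.hypot(*(ce[i]-(u,v)))+(st[i,4]<150)*1e3)
    q=w[l==i][:,:2].astype(np.float32);(cx,cy),(a,b),t=cv2.minAreaRect(q)
    vv,uu=np.where(l==i);ax=np.linalg.svd(q-q.mean(0),full_matrices=False)[2][0]
    return dict(n=len(q),rect=(round(cx,4),round(cy,4)),mean=q.mean(0).round(4),ab=(round(a,3),round(b,3)),ang=round(float(np.degrees(np.arctan2(ax[1],ax[0])))%180,1),ztop=np.percentile(w[l==i][:,2],80).round(3))
E
python3 - <<'E'
from raw import *
c=shot('wrist');print(link(c,336,200));print(link(c,413,173))
E
```

```text
{'n': 1169, 'rect': (0.4738, -0.2656), 'mean': array([ 0.4743, -0.2652], dtype=float32), 'ab': (0.077, 0.028), 'ang': 73.3, 'ztop': np.float64(0.018)}
{'n': 1260, 'rect': (0.5205, -0.3499), 'mean': array([ 0.5211, -0.3496], dtype=float32), 'ab': (0.027, 0.077), 'ang': 132.8, 'ztop': np.float64(0.018)}
```

Call:
{"fn": "carry_out", "kwargs": {"motion": "0.006 -0.0025 -0.02 0 0 7 146;0.006 -0.0025 -0.02 0 0 7 146;0.006 -0.0027 -0.02 0 0 7 146;0 0 -0.02 0 0 7 146;0 0 -0.02 0 0 7 146;0 0 -0.02 0 0 7 146;0 0 -0.02 0 0 7 146;0 0 -0.02 0 0 7 146;0 0 -0.02 0 0 7.1 146;0 0 -0.03 0 0 0 146;0 0 -0.03 0 0 0 146;0 0 -0.015 0 0 0 146;0 0 0 0 0 0 146;0 0 0 0 0 0 255;0 0 0 0 0 0 255;0 0 0 0 0 0 255;0 0 0 0 0 0 255;0 0 0 0 0 0 255", "grip_force": 30}}

```text
time_s: 20.78
ee_pos: [0.4736, -0.2655, 0.0031]
eef_rot: [-3.137, -0.002, 1.273]
force: [0.4, -0.4, 0.3]
grip_width: 0.0146
grip_force: 30.0
```

Call:
{"fn": "carry_out", "kwargs": {"motion": "0 0 0.03 0 0 0 255;0 0 0.041 0 0 0 255;0 0 0.041 0 0 0 255;0 0 0.041 0 0 0 255;0 0 0.041 0 0 0 255;0 0 0.041 0 0 0 255;0.0143 0.0325 0.004 0 0 -7 255;0.0143 0.0325 0.004 0 0 -7 255;0.0143 0.0325 0.004 0 0 -7 255;0.0143 0.0325 0.004 0 0 -7 255;0.0143 0.0325 0 0 0 -7 255;0.0143 0.0325 0 0 0 -7 255;0.0143 0.0325 0 0 0 -7 255;0.0143 0.0325 0 0 0 -7 255;0.0143 0.0325 0 0 0 -7 255;0.0143 0.0325 0 0 0 -7.1 255;0 0 0 0 0 0 255;0 0 0 0 0 0 255"}}

```text
time_s: 22.28
ee_pos: [0.6152, 0.0576, 0.2529]
eef_rot: [-3.136, -0.001, 0.064]
force: [-0.5, -0.5, -2.4]
grip_width: 0.0148
grip_force: 30.0
```

```bash
python3 - <<'E'
from raw import *
o=ctrl.get_obs();print(o['ee_pos'],o['eef_rot'],o['force'],o['grip_width'])
c=shot('wrist');t=shot('top')
cv2.imwrite('pics/t8.png',cv2.resize(np.hstack([t['pixels'],c['pixels']]),(800,300),interpolation=cv2.INTER_AREA)[:,:,::-1])
E
```

```text
[0.61517671 0.057602   0.25287112] [-3.13649943e+00 -1.04927883e-03  6.44409604e-02] [-0.51438179 -0.51777862 -2.39211284] 0.014759627220027037
```

View pics/t8.png

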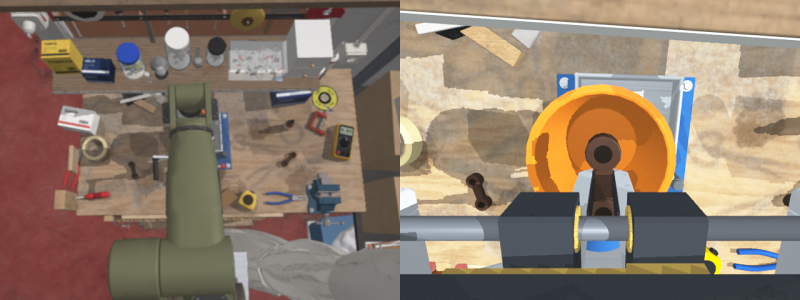

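The link is held and centred over the drum (604,155 in the right half). Lower and release.

Call:
{"fn": "carry_out", "kwargs": {"motion": "0.002 0.002 -0.035 0 0 0 255;0 0 -0.035 0 0 0 255;0 0 -0.034 0 0 0 255;0 0 0 0 0 0 255;0 0 0 0 0 0 170;0 0 0 0 0 0 160;0 0 0 0 0 0 150;0 0 0.035 0 0 0 150;0 0 0.035 0 0 0 150;0 0 0.036 0 0 0 150;0 0 0.02 0 0 0 150"}}

```text
time_s: 23.3
ee_pos: [0.6178, 0.0581, 0.2824]
eef_rot: [-3.137, -0.01, 0.062]
force: [-0.1, -0.4, -0.4]
grip_width: 0.0385
grip_force: 0.0
```

Call:
{"fn": "carry_out", "kwargs": {"motion": "-0.0075 -0.033 0 0 0 3.5 150;-0.0075 -0.033 0 0 0 3.5 150;-0.0075 -0.033 0 0 0 3.5 150;-0.0075 -0.033 0 0 0 3.5 150;-0.0075 -0.033 0 0 0 3.5 150;-0.0075 -0.033 0 0 0 3.5 150;-0.0075 -0.033 0 0 0 3.5 150;-0.0075 -0.033 0 0 0 3.5 150;-0.0075 -0.033 0 0 0 3.5 150;-0.0075 -0.033 0 0 0 3.5 150;-0.0075 -0.033 0 0 0 3.5 150;-0.0075 -0.033 0 0 0 3.5 150;0 0 0 0 0 0 150;0 0 0 0 0 0 150"}}

```text
time_s: 24.47
ee_pos: [0.5266, -0.3395, 0.2772]
eef_rot: [-3.139, -0.002, 0.792]
force: [0.1, -0.4, 0.6]
grip_width: 0.0388
grip_force: 0.0
```

```bash
python3 - <<'E'
from raw import *
o=ctrl.get_obs();print(o['ee_pos'],o['eef_rot'],o['force'])
c=shot('wrist');K=c['K'];A=att(c['attitude'])
p=A.T@(np.array([.521,-.35,.018])-c['position']);u,v=K[0,0]*p[0]/-p[2]+K[0,2],K[1,2]-K[1,1]*p[1]/-p[2];print(u,v)
print(link(c,int(u),int(v),60))
t=shot('top');cv2.imwrite('pics/t9.png',cv2.resize(np.hstack([t['pixels'],c['pixels']]),(800,300),interpolation=cv2.INTER_AREA)[:,:,::-1])
E
```

```text
[ 0.52660681 -0.3394653   0.27719174] [-3.13884795e+00 -2.38177181e-03  7.91959598e-01] [ 0.11230948 -0.38007434  0.6491012 ]
327.25742467293486 221.79950382217908
{'n': 1050, 'rect': (0.5203, -0.3504), 'mean': array([ 0.5211, -0.3499], dtype=float32), 'ab': (0.028, 0.077), 'ang': 133.1, 'ztop': np.float64(0.018)}
```

View pics/t9.png

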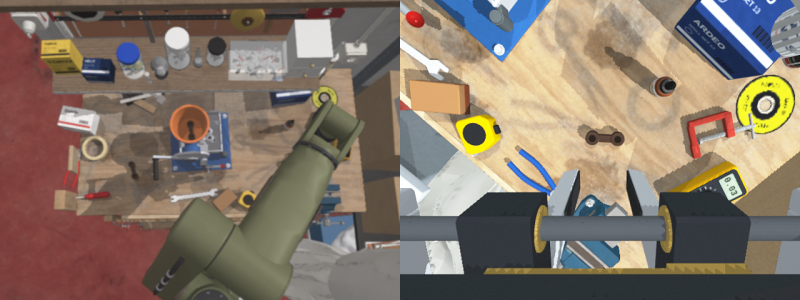

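The top view shows the first raw link in the drum (190,130). The next link measures (0.521, −0.350), axis 133°.

Call:
{"fn": "carry_out", "kwargs": {"motion": "-0.006 -0.0105 -0.018 0 0 6.75 146;0 0 -0.018 0 0 6.75 146;0 0 -0.018 0 0 6.75 146;0 0 -0.018 0 0 6.75 146;0 0 -0.018 0 0 6.75 146;0 0 -0.018 0 0 6.75 146;0 0 -0.018 0 0 6.75 146;0 0 -0.018 0 0 6.75 146;0 0 -0.018 0 0 6.75 146;0 0 -0.01 0 0 6.75 146;0 0 -0.01 0 0 6.75 146;0 0 -0.01 0 0 6.75 146;0 0 -0.01 0 0 6.7 146;0 0 -0.03 0 0 0 146;0 0 -0.03 0 0 0 146;0 0 -0.011 0 0 0 146;0 0 0 0 0 0 200;0 0 0 0 0 0 255;0 0 0 0 0 0 255;0 0 0 0 0 0 255"}}

```text
time_s: 26.23
ee_pos: [0.5217, -0.3482, 0.0035]
eef_rot: [-3.137, -0.001, 2.326]
force: [-0.9, -0.7, 1.3]
grip_width: 0.0167
grip_force: 0.3
```

Call:
{"fn": "carry_out", "kwargs": {"motion": "0 0 0 0 0 0 255;0 0 0.02 0 0 0 255;0 0 0.041 0 0 0 255;0 0 0.041 0 0 0 255;0 0 0.041 0 0 0 255;0 0 0.041 0 0 0 255;0 0 0.041 0 0 0 255;0 0 0.035 0 0 0 255"}}

```text
time_s: 26.9
ee_pos: [0.521, -0.3482, 0.2661]
eef_rot: [-3.137, 0.0, 2.325]
force: [-0.6, -0.8, -0.9]
grip_width: 0.0146
grip_force: 30.0
```

Call:
{"fn": "carry_out", "kwargs": {"motion": "0.0087 0.037 0 0 0 4.5 255;0.0087 0.037 0 0 0 4.5 255;0.0087 0.037 0 0 0 4.5 255;0.0087 0.037 0 0 0 4.5 255;0.0087 0.037 0 0 0 4.5 255;0.0087 0.037 0 0 0 4.5 255;0.0087 0.037 0 0 0 4.5 255;0.0087 0.037 0 0 0 4.5 255;0.0087 0.037 0 0 0 4.5 255;0.0087 0.037 0 0 0 4.5 255;0.0087 0.037 0 0 0 4.5 255;0 0 0 0 0 0 255;0 0 0 0 0 0 255"}}

```text
time_s: 27.98
ee_pos: [0.6168, 0.0604, 0.2623]
eef_rot: [-3.136, -0.002, -3.091]
force: [0.0, -1.1, -0.6]
grip_width: 0.0145
grip_force: 30.0
```

Call:
{"fn": "carry_out", "kwargs": {"motion": "0 0 -0.032 0 0 0 255;0 0 -0.032 0 0 0 255;0 0 -0.03 0 0 0 255;0 0 0 0 0 0 255;0 0 0 0 0 0 170;0 0 0 0 0 0 160;0 0 0 0 0 0 150;0 0 0.035 0 0 0 150;0 0 0.035 0 0 0 150;0 0 0.04 0 0 0 150"}}

```text
time_s: 28.82
ee_pos: [0.6165, 0.0585, 0.2811]
eef_rot: [-3.137, -0.001, -3.094]
force: [0.9, 0.0, 1.6]
grip_width: 0.0388
grip_force: 0.0
```

Call:
{"fn": "carry_out", "kwargs": {"motion": "-0.016 0.028 0.01 0 0 0 150;-0.016 0.028 0.01 0 0 0 150;-0.016 0.028 0 0 0 0 150;-0.016 0.028 0 0 0 0 150;-0.016 0.028 0 0 0 0 150;-0.016 0.028 0 0 0 0 150;-0.016 0.028 0 0 0 0 150;-0.016 0.028 0 0 0 0 150;0 0 0 0 0 0 150;0 0 0 0 0 0 150"}}

```text
time_s: 29.65
ee_pos: [0.4884, 0.2837, 0.3004]
eef_rot: [-3.138, 0.001, -3.092]
force: [0.4, -0.4, 0.0]
grip_width: 0.039
grip_force: 0.0
```

```bash
python3 - <<'E'
from raw import *
o=ctrl.get_obs();print(o['qpos'],o['ee_pos'],o['eef_rot'],o['force'])
c=shot('wrist');K=c['K'];A=att(c['attitude'])
p=A.T@(np.array([.487,.298,.018])-c['position']);u,v=K[0,0]*p[0]/-p[2]+K[0,2],K[1,2]-K[1,1]*p[1]/-p[2];print(u,v)
print(link(c,int(u),int(v),60))
t=shot('top');cv2.imwrite('pics/t10.png',cv2.resize(np.hstack([t['pixels'],c['pixels']]),(800,300),interpolation=cv2.INTER_AREA)[:,:,::-1])
E
```

```text
[ 0.4632184   0.28264725  1.32543289 -0.00396127  1.53458972 -1.15713476] [0.4884053  0.28365439 0.30038301] [-3.13753490e+00  6.04566166e-04 -3.09188906e+00] [ 0.43043769 -0.40398015  0.03972477]
337.4998410579445 208.18795869757665
{'n': 944, 'rect': (0.483, 0.299), 'mean': array([0.4819, 0.2986], dtype=float32), 'ab': (0.077, 0.027), 'ang': 16.9, 'ztop': np.float64(0.018)}
```

View pics/t10.png

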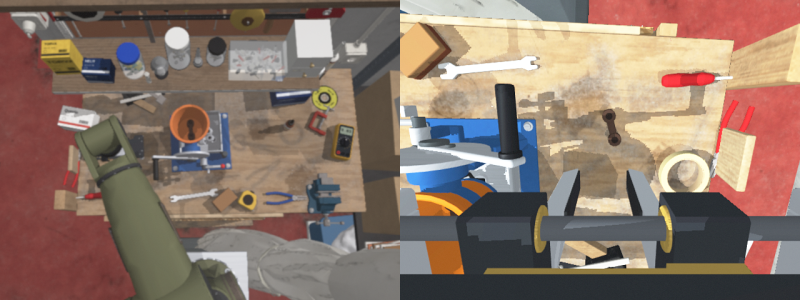

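The top view shows two links in the drum. The last link is at (0.4825, 0.299), axis 17°. The lever grip leaves about 14 mm beside the gripper body, so I'll go straight down.

Call:
{"fn": "carry_out", "kwargs": {"motion": "-0.006 0.0155 0 0 0 7 146;0 0 -0.035 0 0 7 146;0 0 -0.04 0 0 0 146;0 0 -0.04 0 0 0 146;0 0 -0.04 0 0 0 146;0 0 -0.04 0 0 0 146;0 0 -0.04 0 0 0 146;0 0 -0.035 0 0 0 146;0 0 -0.026 0 0 0 146;0 0 0 0 0 0 200;0 0 0 0 0 0 255;0 0 0 0 0 0 255;0 0 0 0 0 0 255;0 0 0 0 0 0 255"}}

```text
time_s: 30.92
ee_pos: [0.4833, 0.2977, 0.0029]
eef_rot: [-3.137, -0.001, -2.851]
force: [1.1, -1.1, 0.5]
grip_width: 0.0148
grip_force: 30.0
```

Call:
{"fn": "carry_out", "kwargs": {"motion": "0 0 0.02 0 0 0 255;0 0 0.041 0 0 0 255;0 0 0.041 0 0 0 255;0 0 0.041 0 0 0 255;0 0 0.041 0 0 0 255;0 0 0.041 0 0 0 255;0 0 0.041 0 0 0 255;0 0 0.041 0 0 0 255;0.017 -0.03 0 0 0 -7 255;0.017 -0.03 0 0 0 -7 255;0.017 -0.03 0 0 0 0 255;0.017 -0.03 0 0 0 0 255;0.017 -0.03 0 0 0 0 255;0.017 -0.03 0 0 0 0 255;0.017 -0.03 0 0 0 0 255;0.0155 -0.03 0 0 0 0 255;0 0 0 0 0 0 255;0 0 0 0 0 0 255"}}

```text
time_s: 32.42
ee_pos: [0.6176, 0.0565, 0.309]
eef_rot: [-3.137, -0.003, -3.097]
force: [0.1, 0.4, -0.3]
grip_width: 0.0144
grip_force: 30.0
```

Call:
{"fn": "carry_out", "kwargs": {"motion": "0 0.002 -0.04 0 0 0 255;0 0 -0.04 0 0 0 255;0 0 -0.042 0 0 0 255;0 0 0 0 0 0 255;0 0 0 0 0 0 170;0 0 0 0 0 0 160;0 0 0 0 0 0 150;0 0 0.035 0 0 0 150;0 0 0.035 0 0 0 150;0 0 0.04 0 0 0 150;-0.03 0 0.02 0 0 0 150;-0.04 0 0 0 0 0 150"}}

```text
out of range
```

Call:
{"fn": "carry_out", "kwargs": {"motion": "0 0.002 -0.04 0 0 0 255;0 0 -0.041 0 0 0 255;0 0 -0.041 0 0 0 255;0 0 0 0 0 0 255;0 0 0 0 0 0 170;0 0 0 0 0 0 160;0 0 0 0 0 0 150;0 0 0.035 0 0 0 150;0 0 0.035 0 0 0 150;0 0 0.04 0 0 0 150;-0.03 0 0.02 0 0 0 150;-0.04 0 0 0 0 0 150"}}

```text
time_s: 33.42
ee_pos: [0.5488, 0.0601, 0.3239]
eef_rot: [-3.136, 0.008, -3.094]
force: [0.5, 0.4, 0.0]
grip_width: 0.0387
grip_force: 0.0
```

Call:
{"fn": "carry_out", "kwargs": {"motion": "-0.03 -0.03 0.01 0 0 0 150;-0.03 -0.03 0 0 0 0 150;-0.03 -0.03 0 0 0 0 150;-0.02 -0.035 0 0 0 0 150;-0.02 -0.035 0 0 0 0 150;-0.01 -0.035 0 0 0 0 150;0 -0.035 0 0 0 0 150;0 -0.035 0 0 0 0 150;0 -0.03 0 0 0 0 150;0 0 0 0 0 0 150;0 0 0 0 0 0 150"}}

```text
time_s: 34.33
ee_pos: [0.4096, -0.2335, 0.3288]
eef_rot: [-3.135, 0.0, -3.096]
force: [0.2, 0.7, -1.3]
grip_width: 0.0389
grip_force: 0.0
```

```bash
python3 - <<'E'
from crop import *
o=ctrl.get_obs();print(o['time_s'],o['ee_pos'],o['force'])
t=shot('top');c=shot('scene')
a=cv2.resize(t['pixels'][140:345,130:480],(800,469),interpolation=cv2.INTER_CUBIC)
cv2.imwrite('pics/t11.png',a[:,:,::-1])
w=world(t);hsv=cv2.cvtColor(t['pixels'],cv2.COLOR_RGB2HSV)
s=np.s_[165:235,270:340];z=w[s][...,2];d=np.hypot(w[s][...,0]-.617,w[s][...,1]-.0595)<.055
print(z[d].max(),[at_z(t,230+u/4,145+v/4,.053).round(3) for u,v in[]])
E
```

```text
34.3333 [ 0.40963972 -0.23345828  0.32878165] [ 0.15544288  0.69990813 -1.2533862 ]
0.1887144488916097 []
```

View pics/t11.png

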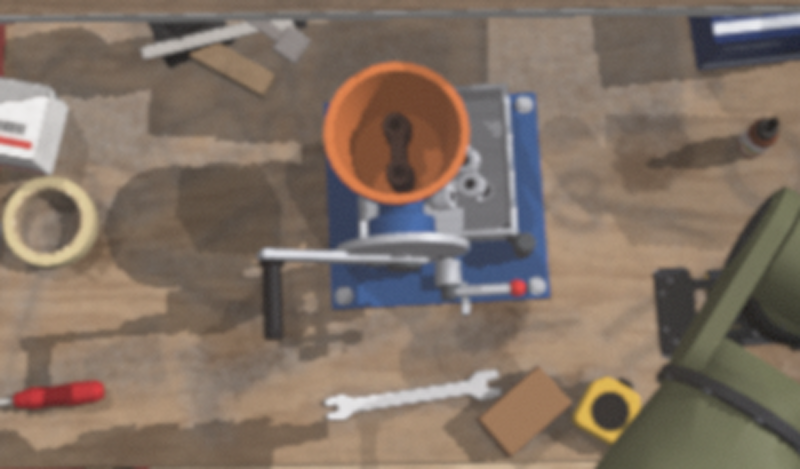

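The view shows three raw links stacked in the upright drum at (398,150), the handle level with its ball at (518,288), the tray home with the bright links in it, and the bystanders untouched. Handing in.

```bash
python3 -c "
from station import ctrl
print(ctrl.hand_in())"
```

```text
the job is handed in; nothing more can be done
None
```

The job is handed in after about 34 s of robot time. The tray is home, the drum was emptied into it and locked upright again, and all three raw links are in the drum with the bystanders undisturbed. The hand-in returned no verdict, and the drum hid part of the tray, so I did not see all four bright links in it.

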